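# Check the hand-truck tyre with the stick gauge

### The arm

A 6-joint arm with a two-finger parallel gripper is mounted at the origin on the work surface. World frame = base frame: x ahead of the robot, y to its left, z up, the work surface at z = 0. Lengths are in mm, angles in rad, forces in N, time in s.
With the tool pointing down it reaches from about 275 to 1000 mm from the base axis. Payload 8.4 kg.
Tool frame: the origin (TCP) lies on the centre line of the jaws, within the pads' length; the fingertips stand 17 mm ahead of it and the grasp point (between the pads) lies 2 mm behind it (r.tcp_to_tips is the z of the fingertips in the tool frame, in mm); z points along the fingers, y is the direction in which the jaws open and shut (so a half turn about z gives the same grasp; the last joint's range is limited). The gripper opens to 85 mm and grips with 20 to 120 N. Pads are 22 mm wide; open, the fingers measure 114 mm over their backs; the gripper's body (76 mm by 85 mm) begins 54 mm behind the grasp point. The pads swing forward as they close: fully open they stand 13 mm farther back than shut.
Start: joints at [1.168, 0.353, 1.633, -0, 1.155, -0.002], TCP at [243.846, 575.471, 248.281] pointing down, gripper open.
Joint ranges: [-2.63, 2.63], [-0.92, 2.1], [0.06, 2.66], [-1.3, 4.44], [0, 2.69], [-3.02, 3.02]. Speed limits (rad/s): [2.22, 2.22, 2.79, 3.14, 3.14, 3.14].

### API

Orientations are given as [roll, pitch, yaw] about the fixed x, y, z axes, in that order (R = Rz(yaw) Ry(pitch) Rx(roll)).
In Python, from rig import r, cams, job gives the robot as it stands.
- The arm moves only by the tool drive_tool, never from a script. Its argument "deltas" is a list of rows, each a list of 4 numbers: the shift along the tool's x, y, z in cm, then the turn about the tool's z in rad. In form: [[x, y, z, roll], ...]. A call has 1 to 12 rows; each row shifts and turns the commanded pose from where the row before left it, along the tool's axes as they then stand; what a row does not reach is not made up. A row lasts 1/12 s, in which the tool goes at most 41.7 mm and 7.16 degrees, less where a joint would pass 70% of its speed; a pose out of reach is approached as far as the arm can. A call with a gripper value outside its range is refused whole. "jaw" is the closure, from 0 (fully open) to 1 (shut), set as the call begins (left out, the last holds). The fingers move at their own pace and stop on an object; "force" is the grip in N (left out, the last holds). Time passes only in rows, so rows that do not move let the fingers close. It gives the time, the measured TCP pose, the force and the opening at its end, in the units of the state.
- r.sense(): the state, without advancing time (a new reading comes with each control period).
- cams.grab_frame(name): name is "side" or "top" or "wrist"; returns (picture, depth): 384x512x3 uint8, red, green, blue; 384x512 float32, mm along the optical axis (not along the pixel's ray), 0 where there is no reading.
- cams.camera_params(name): a dict with "fx", "fy", "cx", "cy" (pixels), "k1" (the pictures are not rectified: a ray, as slopes to the right and down, at radius r is drawn at 1 + k1 r^2 times it, then the intrinsics apply), "R" (3x3) and "t" (3): a world point X has camera coordinates R X + t. Camera axes: x right, y down, z forward; pixel columns grow to the right and rows downward; lengths in mm; the calibration is good to about 2 mm. A picture is of the moment at which its call begins: read the wrist's pose just before it. camera_params takes no time and is no camera call; for the wrist camera it gives the pose at the moment of the call.
- job.sign_off(): hands the job in, once; it reports no verdict.
The state is a dict: "clock": time; "qpos": joint angles; "qvel": joint speeds; "joint_efforts": joint torques, N m; "eef_pos": TCP position; "tcp_rot": TCP orientation; "contact_force": force on the tool from outside, world axes, zero at the start; "wrist_torque": the same for the moment, N m; "opening": opening from 0.0 (shut) to 1.0 (fully open).
Only numpy, scipy, OpenCV 4.12 (cv2) and the standard library are available. Lean on these libraries where they do the work, as an engineer would, in place of code of your own. Each camera call takes 0.05 s, during which the arm holds its last target. There are 200 camera calls.

### The job

Lift the tyre gauge out of its wooden rest and press its nose squarely onto the valve stem of the hand-truck tyre, feeling your way down until the nose is pushed fully home and the tyre's pressure has driven the white rod out, and keep it there for a moment, never pressing with more than 25 N. Then stand the gauge back in its rest, seated upright with the rod left out so that the reading still shows. Leave everything else on the table alone.

Things in the scene. Friction and masses are not known exactly. Their poses are not given: they have to be found in the camera images.
- gauge: Loose steel T-shaped tyre gauge, about 0.19 kg, standing in the rest. Origin on its upright axis at the underside of the round collar (44 mm across, 5 mm thick) that sits on the rest; z up. Below it hangs the black rubber nose, mouth 40 mm under the origin. Above it a neck, the grip block, and a barrel 18 mm thick lying along x at height 40 mm, from x = -55 to +55 mm.
- gauge_grip (a point): Centre of the gauge's grip block, 40 mm above the gauge's origin: flat-sided, 30 mm along x, 22 mm across y (grip it there, closing along y), 30 mm tall.
- gauge_mouth (a point): Centre of the nose's mouth, 40 mm below the gauge's origin when the nose is out; moves with the nose. Nose 27 mm across outside at the mouth, 18 mm at its top. Inside, a funnel 20 mm wide narrows to 14 mm at the flat seat that meets the stem's end, 16 mm up from the mouth.
- nose (a joint): Spring travel of the gauge's nose, m: 0 = out, 0.008 = fully home (hard stop). Starts to move at 4 N and needs about 14 N at the stop, plus 2 N from the rod's friction; 17 to 20 N holds it home safely. The rod moves only in the last part of the travel, so a gauge not fully home reads short. It springs back when lifted off.
- rod (a joint): How far the white rod (7 mm thick, end button 11 mm) stands out of the barrel's +x end, m: 0 = in. The tyre's unknown pressure drives it out 14 to 30 mm when the nose is fully home on the valve; friction (about 0.4 N) keeps it out afterwards.
- wheel: Hand-truck wheel bolted flat on a low stand, fixed. Origin on its axis at table height, z up. Black tyre 260 mm across, its top 97 mm above the table; grey rim 120 mm across sunk in the middle, face 60 mm above the table; steel hub 40 mm across, 74 mm high, nut up to 86 mm. The valve stands on the rim, 40 mm from the axis towards +x.
- valve (a point): Where the valve stem leaves the rim's face, 60 mm above the table. The stem stands upright on it: black rubber 12 mm thick, the last 23 mm brass, 8 mm thick, tapered at the tip. Its end is nominally 45 mm above this point but up to 12 mm higher or lower from tyre to tyre: not measured, find it by feel. It yields sideways (about 1 N per mm at its end), not downwards.
- rest: Fixed plywood block 120 x 90 x 60 mm, origin at the centre of its underside, with one round upright hole in the middle, 33 mm across with a 3 mm chamfer, 50 mm deep, in which the gauge stands: nose in the hole, collar on the block's top. The gauge may stand at any yaw.
- rest_hole0 (a point): Centre of the hole's mouth on the block's top face, 60 mm above the table; the seated gauge's origin lies here.
- offcut: Bystander: plaster moulding offcut 100 x 60 x 35 mm, origin under its centre.
- cornice: Bystander: plaster cornice piece 240 x 120 x 60 mm, origin under its centre.
- dustcap: Bystander: the valve's black dust cap, 12 mm across, 14 mm tall, standing on a corner of the rest block; origin under its centre.
- pot: Bystander: white ceramic pot, 72 mm across, 95 mm tall, origin under its centre.
- books: Bystander: stack of three sample books 200 x 150 x 54 mm, origin under its centre.
- tin: Bystander: metal tin 84 mm across, 100 mm tall, origin under its centre.
- tape: Bystander: tape measure 65 x 35 x 62 mm, origin under its centre.
- spanner: Bystander: steel spanner 160 mm long, lying flat, origin under its middle.
Mind the look-alikes: they are no part of the job. What is meant by the gauge is not turquoise, and is the smaller of those in its own colour.

How it is judged:
By the outcome, as a careful person would: the job done as asked, in the order asked, and still so for the second after the job is handed in, with the robot touching nothing.
It also fails if it takes over 72 s, if anything falls off the work surface, if the arm or the gripper's body presses on something with over 40 N, if the wrist force passes 120 N, or if a joint passes its speed limit or range.

## Working session

There is one attempt and no reset: what is moved stays moved. The work goes in short steps, Python scripts to look and compute and a tool call to move; the robot and the scene stay as the last step left them, time stands still between calls to the robot, and variables do not carry over. Pictures are saved under pics/ and viewed, about 8 in all and at most 12, crops included, and the job is handed in when it is done.

Besides the shell and the picture viewer there is one more tool, called in YAML: its name, and indented under it one key for each argument. drive_tool: Moves the arm, as the interface text tells. Its arguments: {"type":"object","properties":{"deltas":{"type":"array"},"jaw":{"type":"number"},"force":{"type":"number"}},"required":["deltas"]}

```bash
mkdir -p pics
cat > h.py <<'E'
import numpy as np, cv2
from rig import r, cams, job
def grab(n, save=None):
    p=cams.camera_params(n); im,d=cams.grab_frame(n)
    if save:
        cv2.imwrite(f'pics/{save}.png', cv2.cvtColor(im,cv2.COLOR_RGB2BGR))
    np.savez(f'/tmp/{n}.npz', im=im,d=d,**{k:np.array(v) for k,v in p.items()})
    return im,d,p
def cloud(d,p):
    K=np.array([[p['fx'],0,p['cx']],[0,p['fy'],p['cy']],[0,0,1.]])
    h,w=d.shape; u,v=np.meshgrid(np.arange(w),np.arange(h))
    pts=np.stack([u,v],-1).reshape(-1,1,2).astype(float)
    n=cv2.undistortPoints(pts,K,np.array([float(p['k1']),0,0,0])).reshape(h,w,2)
    X=np.concatenate([n*d[...,None],d[...,None]],-1)
    return (X-np.array(p['t']))@np.array(p['R'])   # R^T (X-t)
def proj(X,p):
    c=np.array(p['R'])@np.asarray(X,float)+np.array(p['t']); s=c[:2]/c[2]
    s=s*(1+p['k1']*(s@s)); return p['fx']*s[0]+p['cx'],p['fy']*s[1]+p['cy']
E
python3 - <<'E'
from h import *
a,_,pt=grab('top'); b,_,ps=grab('side')
o=np.concatenate([a,b],0)
cv2.imwrite('pics/a.png',cv2.cvtColor(cv2.resize(o,(800,1200)),cv2.COLOR_RGB2BGR)[:600]); cv2.imwrite('pics/b.png',cv2.cvtColor(cv2.resize(o,(800,1200)),cv2.COLOR_RGB2BGR)[600:])
print(r.sense())
E
```

```text
{'clock': 0.1, 'qpos': array([ 1.16763247e+00,  3.53605248e-01,  1.63410804e+00,  1.02211752e-05,
        1.15519916e+00, -2.41543039e-03]), 'qvel': array([ 1.87073631e-04, -9.82995786e-05, -1.05170284e-03,  6.57950215e-05,
        3.63955135e-03, -2.37817122e-03]), 'joint_efforts': array([-1.21013803e-03, -6.06351542e+01, -3.42819250e+01,  4.24739574e-05,
        3.97690965e-03, -5.08690528e-05]), 'eef_pos': array([243.65257851, 575.0779469 , 247.59962415]), 'tcp_rot': array([-3.14027289e+00, -1.25334791e-05,  2.74084009e+00]), 'contact_force': array([-0.74011723, -0.50876979,  0.60644082]), 'wrist_torque': array([ 0.03713582, -0.01321759, -0.02846384]), 'opening': 1.0012049951865223}
```

View pics/a.png

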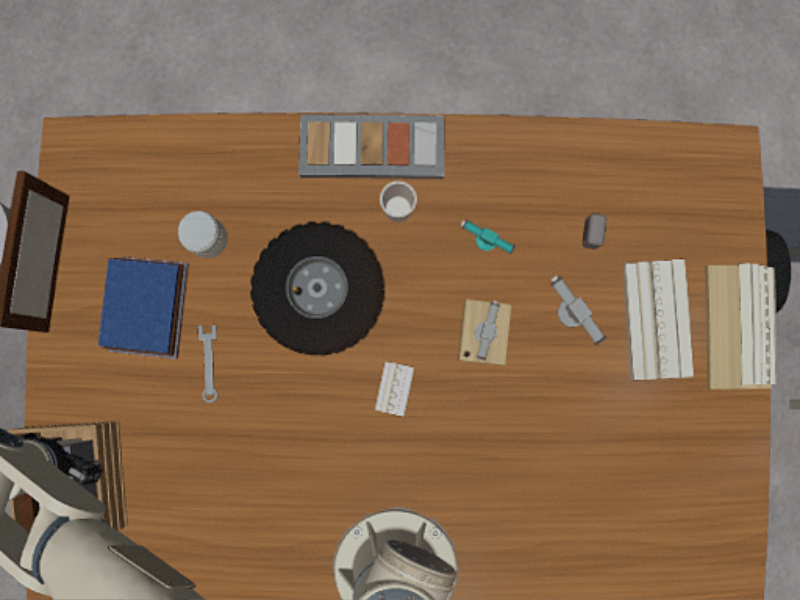

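View pics/b.png

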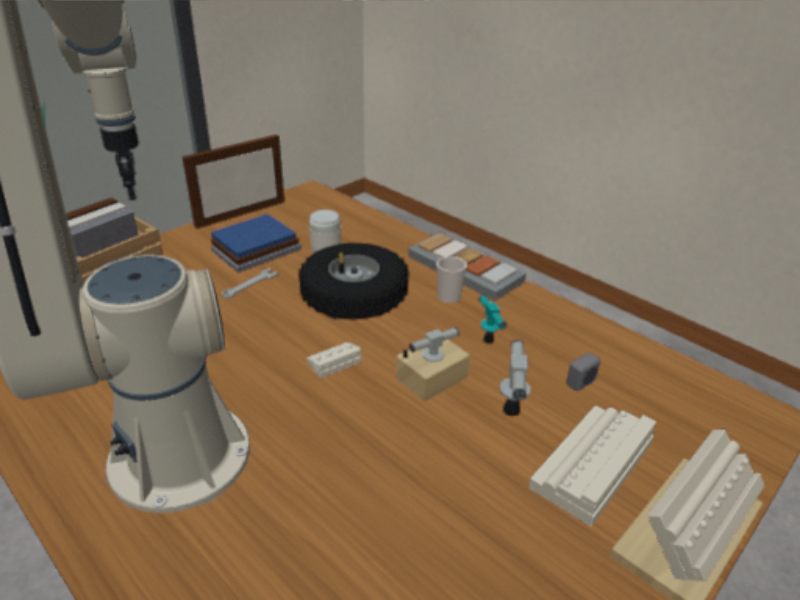

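The top picture shows three candidates: a turquoise gauge at (488,236), a large grey one at (577,310), and a smaller grey one standing in the wooden rest at (488,330). The last fits: it isn't turquoise and is the smaller grey one. The valve is at (298,290). I'll confirm with an enlarged crop and measure.

Run:
```python
from h import *
z=np.load('/tmp/top.npz'); im,d=z['im'],z['d']; p={k:z[k] for k in z.files}
X=cloud(d,p)
c=np.concatenate([im[185:240,280:400],im[150:232,155:275]],0)
cv2.imwrite('pics/c.png',cv2.cvtColor(cv2.resize(c,None,fx=4.3,fy=4.3,interpolation=cv2.INTER_CUBIC),cv2.COLOR_RGB2BGR))
def box(n,r0,r1,c0,c1,lo,hi):
    P=X[r0:r1,c0:c1].reshape(-1,3); P=P[(P[:,2]>lo)&(P[:,2]<hi)&(d[r0:r1,c0:c1].ravel()>0)]
    q=P[:,:2].astype(np.float32); print(n,len(P),'mean',P.mean(0),'rect',cv2.minAreaRect(q),'circ',cv2.minEnclosingCircle(q))
box('rest',188,236,290,330,55,66)
box('gauge barrel',188,236,290,330,98,125)
box('tyre',140,232,158,250,85,110)
box('rim',155,212,178,230,55,66)
box('hub',172,196,190,215,80,95)
box('stem',174,196,183,199,80,120)
box('table',215,230,300,320,-20,20) if 0 else None
print(p['R'],p['t'])
```

```text
rest 768 mean [ 484.66436316 -167.34122679   60.37851679] rect ((485.0509948730469, -168.46343994140625), (91.48420715332031, 120.439697265625), 84.18983459472656) circ ((483.53076171875, -168.44790649414062), 73.06157684326172)
gauge barrel 245 mean [ 486.37563792 -168.37083321  109.09125649] rect ((487.1043395996094, -168.8680419921875), (21.260202407836914, 113.90565490722656), 76.36907958984375) circ ((487.61016845703125, -166.7823944091797), 56.96895217895508)
tyre 3983 mean [564.76438028 160.05760788  93.65636525] rect ((568.8685302734375, 165.2628173828125), (250.76132202148438, 254.22369384765625), 0.8380229473114014) circ ((566.4235229492188, 161.59259033203125), 131.62832641601562)
rim 700 mean [569.57198797 161.0927557   60.60748242] rect ((569.1902465820312, 162.44821166992188), (108.54232025146484, 105.56692504882812), 1.041792631149292) circ ((569.9794311523438, 162.1189727783203), 55.380096435546875)
hub 37 mean [566.64114593 166.29945948  86.7786933 ] rect ((570.4546508789062, 171.0878143310547), (58.19982147216797, 26.910924911499023), 88.18465423583984) circ ((566.9920654296875, 171.1975555419922), 29.1007080078125)
stem 87 mean [560.88247027 213.62707917  89.07253149] rect ((563.2637939453125, 207.78671264648438), (65.62679290771484, 27.620445251464844), 1.7198418378829956) circ ((562.9427490234375, 211.7352752685547), 33.241485595703125)
[[ 0.01199841 -0.99991787 -0.00450382]
 [-0.99477325 -0.01147967 -0.10146128]
 [ 0.10140125  0.00569765 -0.99482929]] [   7.5496141   566.87597807 1541.71977353]
```

View pics/c.png

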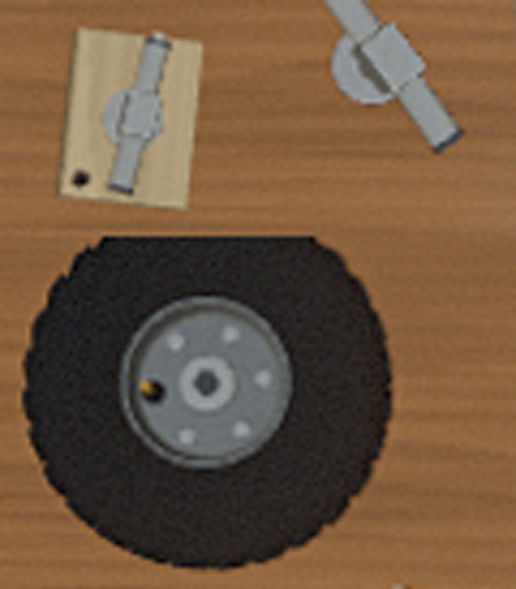

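The crop confirms the smaller grey gauge standing in the rest, with its white rod button at the far end (160,40). The brass valve tip is at (147,386) and the dust cap at (80,180). Next I'll move over the valve for a look with the wrist camera.

```bash
cat >> h.py <<'E'
def delta(target, yaw=None):
    s=r.sense(); y0=s['tcp_rot'][2]; t=y0 if yaw is None else yaw
    d=np.asarray(target,float)-s['eef_pos']; c,sn=np.cos(t),np.sin(t)
    print('at',s['eef_pos'].round(2),s['tcp_rot'].round(4),'F',s['contact_force'].round(2),'t',round(s['clock'],2),'open',round(s['opening'],3))
    print('turn first',round(-(t-y0),4),'then tool cm',(np.array([c*d[0]+sn*d[1],sn*d[0]-c*d[1],-d[2]])/10).round(3))
E
python3 -c "
from h import *
delta([565,205,300],2.904)"
```

```text
at [243.65 575.08 247.6 ] [-3.1403 -0.      2.7408] F [-0.74 -0.51  0.61] t 0.1 open 1.001
turn first -0.1632 then tool cm [-39.942 -28.405  -5.24 ]
```

drive_tool:
  deltas:
    - [0,0,-2.6,-0.0816]
    - [0,0,-2.6,-0.0816]
    - [-3.3,-2.35,0,0]
    - [-3.3,-2.35,0,0]
    - [-3.3,-2.35,0,0]
    - [-3.3,-2.35,0,0]
    - [-3.3,-2.35,0,0]
    - [-3.3,-2.35,0,0]
    - [-3.3,-2.35,0,0]
    - [-3.3,-2.35,0,0]
    - [-3.3,-2.35,0,0]
    - [-3.3,-2.35,0,0]

```text
clock: 1.1
eef_pos: [510.1, 267.6, 300.1]
tcp_rot: [-3.141, -0.0, 2.904]
contact_force: [1.4, 0.6, 0.3]
opening: 0.999
```

drive_tool:
  deltas:
    - [-3.3,-2.35,0,0]
    - [-3.3,-2.35,0,0]
    - [0,0,0,0]
    - [0,0,0,0]
    - [0,0,0,0]

```text
clock: 1.52
eef_pos: [562.0, 208.0, 299.8]
tcp_rot: [-3.141, -0.001, 2.903]
contact_force: [0.3, 0.3, -0.7]
opening: 1.0
```

Run:
```python
from h import *
im,d,p=grab('wrist','w1'); delta([565,205,300],2.904)
X=cloud(d,p); print('cam',-np.array(p['R']).T@np.array(p['t']), np.array(p['R']).round(3).tolist())
for n,q in (('valve',(565,205,105)),('gr',(486,-168,115))): print(n,proj(q,p))
```

```text
at [561.68 208.62 299.93] [-3.1414e+00 -1.0000e-03  2.9042e+00] F [-0.6   1.44 -0.04] t 1.57 open 1.002
turn first 0.0002 then tool cm [-0.407 -0.274 -0.007]
cam [496.74732207 224.31156457 425.93598617] [[0.237, 0.972, 0.0], [0.937, -0.228, 0.266], [0.259, -0.063, -0.964]]
valve (np.float64(256.53554078257457), np.float64(172.0696230041693))
gr (np.float64(-58.270897012771854), np.float64(184.5400068459361))
```

View pics/w1.png

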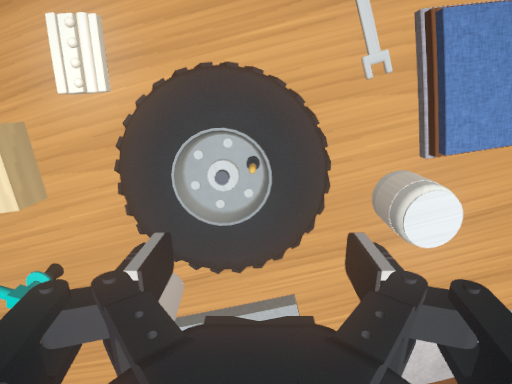

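The wrist picture shows the whole wheel, with the brass stem tip at (253,168), the stem's dark base at (252,162) and the hub at (222,177). I'll locate the stem numerically.

Run:
```python
from h import *
z=np.load('/tmp/wrist.npz'); im,d=z['im'],z['d']; p={k:z[k] for k in z.files}
X=cloud(d,p)
sub=X[150:185,235:270]; i=im[150:185,235:270].astype(int)
m=(i[...,0]-i[...,2]>50)
v,u=np.nonzero(m); print('brass px',u.mean()+235,v.mean()+150,len(u),u.min()+235,u.max()+235,v.min()+150,v.max()+150)
for a,b in zip(u,v): print(a+235,b+150,sub[b,a].round(1),i[b,a])
k=(sub[...,2]<70)&(sub[...,2]>56)
dark=(i.sum(-1)<150)
v,u=np.nonzero(dark&~m)
for a,b in list(zip(u,v))[::6]: print('dk',a+235,b+150,sub[b,a].round(1))
P=X[X[...,2]>0]
def circ(mask):
    q=X[mask][:,:2].astype(np.float32); print(len(q),cv2.minEnclosingCircle(q),cv2.fitEllipse(cv2.convexHull(q)))
mm=np.zeros(d.shape,bool); mm[60:275,110:335]=1
circ(mm&(X[...,2]>85)&(X[...,2]<102)&(np.hypot(X[...,0]-569,X[...,1]-162)<140))
circ(mm&(X[...,2]>68)&(X[...,2]<80)&(np.hypot(X[...,0]-569,X[...,1]-162)<26))
circ(mm&(X[...,2]>57)&(X[...,2]<63)&(np.hypot(X[...,0]-569,X[...,1]-162)<70))
```

```text
brass px 252.01724137931035 168.24137931034483 58 249 255 164 173
251 164 [556.6 200.4  93.6] [149 120  72]
252 164 [557.2 201.4  92.1] [166 132  71]
253 164 [557.7 202.5  91. ] [172 136  72]
254 164 [558.3 203.5  89.2] [154 123  74]
250 165 [556.9 199.2  97.1] [152 121  73]
251 165 [556.8 200.5  99.2] [161 128  70]
252 165 [557.1 201.6  99.1] [167 133  72]
253 165 [557.7 202.6  97.3] [174 137  73]
254 165 [558.6 203.5  93.8] [177 140  74]
255 165 [559.8 204.3  88.4] [148 120  75]
249 166 [557.5 197.9  98.4] [136 110  72]
250 166 [556.7 199.5 104.1] [165 132  73]
251 166 [556.7 200.7 105.6] [174 139  74]
252 166 [557.1 201.7 104.6] [185 148  78]
253 166 [557.8 202.7 102.7] [186 149  77]
254 166 [558.8 203.5  98.7] [180 144  76]
255 166 [560.5 204.2  91.3] [156 127  74]
249 167 [557.1 198.3 106.2] [156 125  78]
250 167 [556.7 199.7 110.1] [186 149  79]
251 167 [557.3 200.6 108.3] [203 164  83]
252 167 [557.4 201.8 109.1] [217 177  89]
253 167 [557.7 202.8 108.8] [214 174  88]
254 167 [558.8 203.6 104.3] [196 157  81]
255 167 [560.9 204.1  95.1] [166 132  75]
249 168 [557.9 198.1 107.7
[... 1196 characters left out ...]
172 [562.1 200.7 112.7] [227 191 102]
253 172 [562.5 201.7 112.3] [216 183 104]
254 172 [563.3 202.6 109.6] [195 170 123]
251 173 [562.8 199.4 113.5] [186 165 132]
252 173 [563.3 200.3 112. ] [195 169 128]
25423 ((564.060791015625, 164.12384033203125), 128.35885620117188) ((564.6401977539062, 162.09423828125), (246.3331298828125, 247.75979614257812), 106.5476303100586)
599 ((565.8195190429688, 161.3885040283203), 19.643842697143555) ((565.7984008789062, 161.32752990722656), (38.27521514892578, 38.679847717285156), 64.80924224853516)
3821 ((566.29443359375, 160.43666076660156), 53.769554138183594) ((566.316650390625, 160.451171875), (105.29632568359375, 106.45499420166016), 85.43321990966797)
```

Stem end: about (560.5, 201, 112), 40 mm from the hub as expected. Now to the gauge.

```bash
python3 -c "
from h import *
delta([486,-169,260],2.904)"
```

```text
at [561.68 208.62 299.93] [-3.1414e+00 -1.0000e-03  2.9042e+00] F [-0.6   1.44 -0.04] t 1.57 open 1.002
turn first 0.0002 then tool cm [ -1.532 -38.482   3.993]
```

drive_tool:
  deltas:
    - [-0.15,-3.85,0.4,0]
    - [-0.15,-3.85,0.4,0]
    - [-0.15,-3.85,0.4,0]
    - [-0.15,-3.85,0.4,0]
    - [-0.15,-3.85,0.4,0]
    - [-0.15,-3.85,0.4,0]
    - [-0.15,-3.85,0.4,0]
    - [-0.15,-3.85,0.4,0]
    - [-0.15,-3.85,0.4,0]
    - [-0.15,-3.85,0.4,0]
    - [0,0,0,0]

```text
clock: 2.48
eef_pos: [484.8, -173.3, 259.8]
tcp_rot: [-3.14, -0.0, 2.903]
contact_force: [-1.1, 0.5, -0.7]
opening: 1.0
```

drive_tool:
  deltas:
    - [0,0,0,0]
    - [0,0,0,0]
    - [0,0,0,0]

```text
clock: 2.73
eef_pos: [486.6, -167.9, 260.4]
tcp_rot: [3.141, 0.0, 2.906]
contact_force: [0.1, -0.2, 0.2]
opening: 1.001
```

Run:
```python
from h import *
im,d,p=grab('wrist','w2'); delta([486,-169,260],2.904)
X=cloud(d,p)
near=np.hypot(X[...,0]-486,X[...,1]+169)<100
def rect(n,m):
    q=X[m&near]; print(n,len(q),q.mean(0).round(1),cv2.minAreaRect(q[:,:2].astype(np.float32)))
rect('rest',(abs(X[...,2]-60)<3)); rect('top',(X[...,2]>98)&(X[...,2]<118)); rect('gripblk top',(X[...,2]>111.5)&(X[...,2]<118))
rect('collar',abs(X[...,2]-65.5)<2)
```

```text
at [ 486.69 -167.89  260.45] [3.1413e+00 1.0000e-04 2.9063e+00] F [-1.34  0.37 -0.06] t 2.78 open 0.999
turn first 0.0023 then tool cm [ 0.041 -0.124  0.045]
rest 5761 [ 479.9 -170.3   60.5] ((483.684814453125, -170.82363891601562), (89.39315032958984, 120.55889892578125), 84.09032440185547)
top 2123 [ 481.2 -170.7  110.1] ((485.6792907714844, -171.97332763671875), (21.347272872924805, 114.43180084228516), 76.21073150634766)
gripblk top 693 [ 482.6 -171.2  115.3] ((467.9508056640625, -167.91944885253906), (21.342784881591797, 60.01496124267578), 76.78075408935547)
collar 378 [ 480.  -168.5   66. ] ((464.1831970214844, -162.50291442871094), (42.739036560058594, 78.66790008544922), 65.53604888916016)
```

View pics/w2.png

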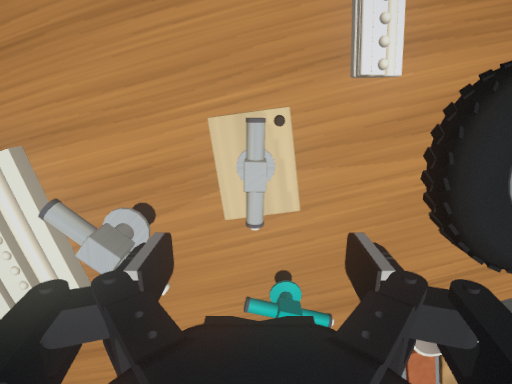

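The rest sits at about (484,-171) mm, with the gauge at pixel (256,172) and the rod end at the far side, near (255,226). There is clear room either side of the grip block, so I'll go down and grasp.

drive_tool:
  deltas:
    - [0.19,-0.37,2.5,0.005]
    - [0,0,3.0,0]
    - [0,0,3.0,0]
    - [0,0,3.0,0]
    - [0,0,2.0,0]
    - [0,0,1.5,0]
    - [0,0,1.2,0]
    - [0,0,0,0]
    - [0,0,0,0]
    - [0,0,0,0]
  jaw: 0.3

```text
clock: 3.62
eef_pos: [484.3, -172.1, 99.1]
tcp_rot: [-3.142, 0.001, 2.9]
contact_force: [-0.5, -0.9, -0.0]
opening: 0.7
```

drive_tool:
  deltas:
    - [0,0,0,0]
    - [0,0,0,0]
    - [0,0,0,0]
    - [0,0,0,0]
    - [0,0,0,0]
    - [0,0,0,0]
    - [0,0,0,0]
    - [0,0,0,0]
    - [0,0,0,0]
    - [0,0,0,0]
  jaw: 1
  force: 70

```text
clock: 4.45
eef_pos: [484.1, -172.8, 99.2]
tcp_rot: [3.142, 0.001, 2.899]
contact_force: [-0.5, 1.0, 6.1]
opening: 0.248
```

```bash
python3 -c "
from h import *
delta([484,-171,98],2.901); print(r.sense()['wrist_torque'])"
```

```text
at [ 484.08 -172.81   99.17] [3.1416e+00 1.3000e-03 2.8988e+00] F [-0.49  1.04  6.06] t 4.45 open 0.248
turn first -0.0022 then tool cm [0.051 0.173 0.117]
[0.16333018 0.0743957  0.07396783]
```

drive_tool:
  deltas:
    - [0,0,-0.5,0]
    - [0,0,-1,0]
    - [0,0,-1.5,0]
    - [0,0,-2,0]
    - [0,0,-3,0]
    - [0,0,-3,0]
    - [0,0,-3,0]
    - [0,0,0,0]
    - [0,0,0,0]
    - [0,0,0,0]

```text
clock: 5.28
eef_pos: [483.0, -172.5, 238.1]
tcp_rot: [-3.142, -0.0, 2.899]
contact_force: [-1.0, 0.1, -3.1]
opening: 0.247
```

Run:
```python
from h import *
im,d,p=grab('wrist','w3'); delta([560.5,201,240],2.901); print(r.sense()['wrist_torque'])
X=cloud(d,p); s=r.sense(); e=s['eef_pos']; y=s['tcp_rot'][2]
D=X-e; tx=D[...,0]*np.cos(y)+D[...,1]*np.sin(y); ty=D[...,0]*np.sin(y)-D[...,1]*np.cos(y); tz=-D[...,2]
m=(abs(tx)<70)&(abs(ty)<30)&(tz>-25)&(tz<90)&(d>0)
b=m&(abs(ty)<16)&(tz<20)
v,u=np.nonzero(b); print('barrel px',u.min(),u.max(),v.min(),v.max())
for nm,f in (('tx',tx),('ty',ty),('tz',tz)): print(nm,np.percentile(f[b],[0,2,50,98,100]).round(1))
for a in (-55,-45,-35,-25,25,35,45,55):
    k=b&(abs(tx-a)<3)
    if k.any(): print(a,k.sum(),'ty',np.percentile(ty[k],[5,50,95]).round(1),'ztop',np.percentile(tz[k],5).round(1))
```

```text
at [ 482.69 -172.4   237.41] [ 3.1414e+00 -1.8000e-03  2.8989e+00] F [-0.28 -0.15 -2.56] t 5.33 open 0.245
turn first -0.0021 then tool cm [ 1.341 38.118 -0.259]
[ 0.01556493 -0.01627553 -0.04783639]
barrel px 217 298 134 320
tx [-36.8 -28.9  12.5  55.   55.5]
ty [-16.  -13.5   0.4  13.5  16. ]
tz [-25.  -22.  -11.1   2.4  13.5]
-35 33 ty [-8.3 -5.5  9.1] ztop -7.9
-25 350 ty [-6.9  0.4  7.7] ztop -11.1
25 538 ty [-7.5  0.   7.9] ztop -11.4
35 565 ty [-7.7  0.   7.7] ztop -11.5
45 600 ty [-7.5  0.   8. ] ztop -11.5
55 517 ty [-7.7  0.   8.2] ztop -12.0
```

View pics/w3.png

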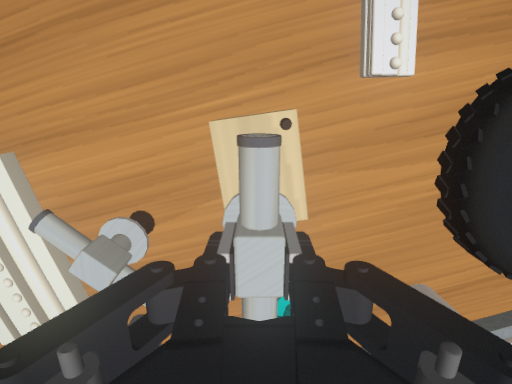

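Held upright and centred: the barrel end is at tool x = 55, both barrel ends are at the same height, and the rod side is away from the camera. Moving over the valve.

drive_tool:
  deltas:
    - [0.14,2,0,0]
    - [0.14,3.8,0,0]
    - [0.14,3.8,0,0]
    - [0.14,3.8,0,0]
    - [0.14,3.8,0,0]
    - [0.14,3.8,0,0]
    - [0.14,3.8,0,0]
    - [0.14,3.8,0,0]
    - [0.14,3.8,0,0]
    - [0.08,3.8,0,0]
    - [0,1.9,0,0]
    - [0,0,0,0]

```text
clock: 6.33
eef_pos: [562.0, 204.1, 236.4]
tcp_rot: [-3.142, -0.002, 2.902]
contact_force: [-0.3, -1.0, -1.6]
opening: 0.248
```

drive_tool:
  deltas:
    - [0,0,1,0]
    - [0,0,1,0]
    - [0,0,1,0]
    - [0,0,0.7,0]
    - [0,0,0,0]
    - [0,0,0,0]
    - [0,0,0,0]

```text
clock: 6.92
eef_pos: [562.3, 200.0, 201.5]
tcp_rot: [3.141, 0.0, 2.898]
contact_force: [0.0, 0.3, -2.1]
opening: 0.25
```

Run:
```python
from h import *
im,d,p=grab('side'); delta([560.5,201,185],2.901); print(r.sense()['wrist_torque'])
u,v=map(int,proj((560,201,130),p)); print(u,v)
c=im[max(0,v-60):v+60,max(0,u-80):u+80]; cv2.imwrite('pics/s1.png',cv2.cvtColor(cv2.resize(c,None,fx=4.5,fy=4.5,interpolation=cv2.INTER_CUBIC),cv2.COLOR_RGB2BGR))
```

```text
at [562.5  200.16 201.77] [3.1412e+00 7.0000e-04 2.8985e+00] F [-0.01 -0.65 -1.93] t 6.97 open 0.246
turn first -0.0025 then tool cm [0.214 0.034 1.677]
[-0.01986725 -0.00566923  0.01252907]
217 157
```

View pics/s1.png

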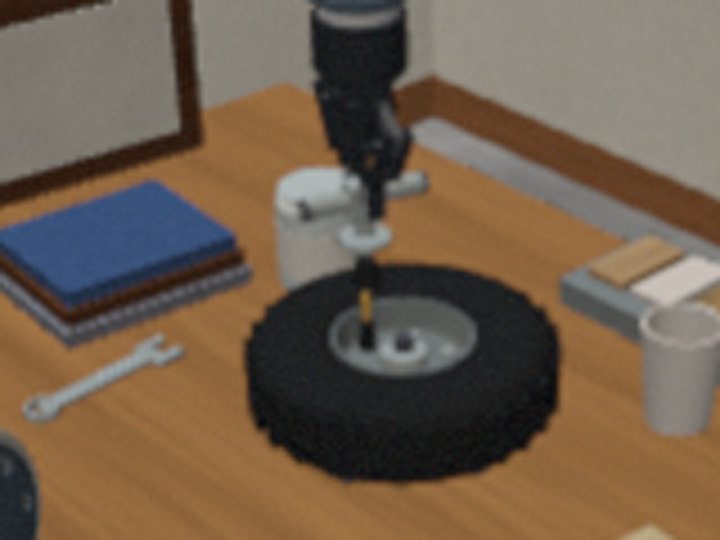

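In the crop, the nose (366,270) is directly over the stem (366,310). A small correction, then I'll feel my way down.

drive_tool:
  deltas:
    - [0.2,0.03,0,0]
    - [0,0,0.5,0]
    - [0,0,0.5,0]
    - [0,0,0.4,0]
    - [0,0,0.3,0]
    - [0,0,0.2,0]
    - [0,0,0.2,0]
    - [0,0,0,0]
    - [0,0,0,0]

```text
clock: 7.72
eef_pos: [560.3, 201.2, 180.2]
tcp_rot: [-3.142, -0.0, 2.899]
contact_force: [0.0, 0.1, -1.8]
opening: 0.249
```

drive_tool:
  deltas:
    - [0,0,0.1,0]
    - [0,0,0.1,0]
    - [0,0,0.1,0]
    - [0,0,0,0]
    - [0,0,0,0]

```text
clock: 8.13
eef_pos: [560.2, 201.1, 177.2]
tcp_rot: [-3.142, -0.0, 2.899]
contact_force: [-0.2, 0.5, -1.5]
opening: 0.248
```

drive_tool:
  deltas:
    - [0,0,0.1,0]
    - [0,0,0.1,0]
    - [0,0,0.1,0]
    - [0,0,0,0]
    - [0,0,0,0]

```text
clock: 8.55
eef_pos: [560.5, 201.3, 174.7]
tcp_rot: [3.141, 0.001, 2.899]
contact_force: [0.4, -0.5, 1.4]
opening: 0.248
```

Contact at TCP z of about 175. Continuing.

drive_tool:
  deltas:
    - [0,0,0.1,0]
    - [0,0,0.1,0]
    - [0,0,0,0]
    - [0,0,0,0]
    - [0,0,0,0]

```text
clock: 8.97
eef_pos: [560.6, 201.3, 172.7]
tcp_rot: [3.141, 0.001, 2.899]
contact_force: [0.2, 0.2, 5.6]
opening: 0.242
```

drive_tool:
  deltas:
    - [0,0,0.1,0]
    - [0,0,0.1,0]
    - [0,0,0,0]
    - [0,0,0,0]
    - [0,0,0,0]

```text
clock: 9.38
eef_pos: [560.7, 201.4, 170.9]
tcp_rot: [3.141, 0.001, 2.899]
contact_force: [-0.3, 0.4, 7.5]
opening: 0.246
```

drive_tool:
  deltas:
    - [0,0,0.1,0]
    - [0,0,0.1,0]
    - [0,0,0,0]
    - [0,0,0,0]
    - [0,0,0,0]

```text
clock: 9.8
eef_pos: [561.0, 201.5, 169.3]
tcp_rot: [3.141, 0.002, 2.899]
contact_force: [-1.4, -1.1, 8.8]
opening: 0.246
```

drive_tool:
  deltas:
    - [0,0,0.1,0]
    - [0,0,0.1,0]
    - [0,0,0,0]
    - [0,0,0,0]
    - [0,0,0,0]

```text
clock: 10.22
eef_pos: [561.2, 201.5, 167.6]
tcp_rot: [3.14, 0.002, 2.899]
contact_force: [0.2, -0.4, 11.1]
opening: 0.249
```

drive_tool:
  deltas:
    - [0,0,0.05,0]
    - [0,0,0,0]
    - [0,0,0,0]
    - [0,0,0,0]

```text
clock: 10.55
eef_pos: [561.3, 201.5, 167.2]
tcp_rot: [3.14, 0.002, 2.899]
contact_force: [-0.7, -0.5, 12.7]
opening: 0.247
```

drive_tool:
  deltas:
    - [0,0,0.04,0]
    - [0,0,0,0]
    - [0,0,0,0]
    - [0,0,0,0]

```text
clock: 10.88
eef_pos: [561.4, 201.6, 166.9]
tcp_rot: [3.14, 0.003, 2.899]
contact_force: [-0.0, -0.6, 13.1]
opening: 0.244
```

drive_tool:
  deltas:
    - [0,0,0.05,0]
    - [0,0,0,0]
    - [0,0,0,0]
    - [0,0,0,0]

```text
clock: 11.22
eef_pos: [561.5, 201.6, 166.5]
tcp_rot: [3.14, 0.003, 2.899]
contact_force: [-0.1, -1.2, 12.2]
opening: 0.246
```

drive_tool:
  deltas:
    - [0,0,0.03,0]
    - [0,0,0,0]
    - [0,0,0,0]
    - [0,0,0,0]

```text
clock: 11.55
eef_pos: [561.5, 201.6, 166.3]
tcp_rot: [3.14, 0.003, 2.899]
contact_force: [-0.8, -0.1, 14.2]
opening: 0.248
```

drive_tool:
  deltas:
    - [0,0,0.03,0]
    - [0,0,0,0]
    - [0,0,0,0]
    - [0,0,0,0]

```text
clock: 11.88
eef_pos: [561.6, 201.6, 166.1]
tcp_rot: [3.14, 0.003, 2.899]
contact_force: [-0.4, -0.1, 14.3]
opening: 0.243
```

drive_tool:
  deltas:
    - [0,0,0.03,0]
    - [0,0,0,0]
    - [0,0,0,0]
    - [0,0,0,0]

```text
clock: 12.22
eef_pos: [561.8, 201.7, 166.0]
tcp_rot: [3.139, 0.003, 2.899]
contact_force: [-0.3, -0.7, 15.9]
opening: 0.248
```

drive_tool:
  deltas:
    - [0,0,0.02,0]
    - [0,0,0,0]
    - [0,0,0,0]
    - [0,0,0,0]

```text
clock: 12.55
eef_pos: [561.9, 201.7, 166.0]
tcp_rot: [3.139, 0.004, 2.899]
contact_force: [-1.1, -0.7, 16.8]
opening: 0.248
```

Run:
```python
from h import *
fs=[]
for i in range(6):
    im,d,p=grab('top'); fs.append(r.sense()['contact_force'])
print(np.mean(fs,0),np.std(fs,0),r.sense()['wrist_torque'],r.sense()['eef_pos'])
pt=p; im2,d2,p2=grab('side'); 
u,v=map(int,proj((560,201,180),p2)); c2=im2[v-45:v+45,u-60:u+60]
u,v=map(int,proj((540,201,170),pt)); c1=im[v-45:v+45,u-60:u+60]
cv2.imwrite('pics/s2.png',cv2.cvtColor(cv2.resize(np.hstack([c1,c2]),(800,300),interpolation=cv2.INTER_CUBIC),cv2.COLOR_RGB2BGR))
```

```text
[-1.12114224 -0.42655299 16.97807071] [0.32905663 0.55094481 0.46939232] [-0.06775479  0.20853232 -0.00806958] [561.91045996 201.7443519  165.98075256]
```

View pics/s2.png

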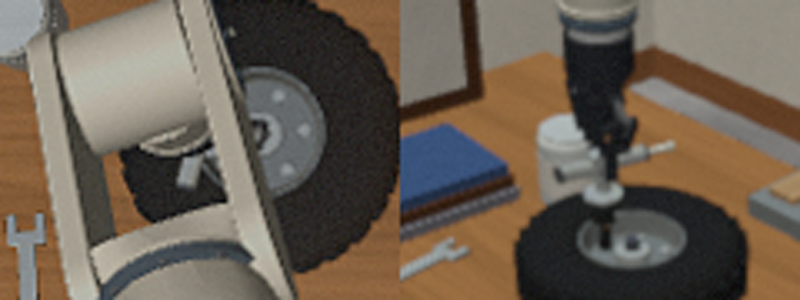

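The side view shows the white rod driven out at (660,147). The press is about 19 N and the depth no longer increases, so the nose is at its stop. I'll hold briefly, then lift.

drive_tool:
  deltas:
    - [0,0,0,0]
    - [0,0,0,0]
    - [0,0,0,0]
    - [0,0,0,0]
    - [0,0,0,0]
    - [0,0,0,0]
    - [0,0,0,0]
    - [0,0,0,0]
    - [0,0,0,0]

```text
clock: 13.65
eef_pos: [561.9, 201.8, 166.0]
tcp_rot: [3.139, 0.004, 2.899]
contact_force: [-1.1, 0.2, 17.2]
opening: 0.247
```

drive_tool:
  deltas:
    - [0,0,-0.2,0]
    - [0,0,-0.3,0]
    - [0,0,-0.5,0]
    - [0,0,-0.8,0]
    - [0,0,-1,0]
    - [0,0,-1.5,0]
    - [0,0,-2,0]
    - [0,0,-1,0]
    - [0,0,0,0]
    - [0,0,0,0]

```text
clock: 14.48
eef_pos: [560.3, 201.2, 237.0]
tcp_rot: [3.141, 0.001, 2.899]
contact_force: [0.2, -0.2, -1.6]
opening: 0.248
```

```bash
python3 -c "
from h import *
delta([484.1,-172,239],2.899)"
```

```text
at [560.32 201.19 236.98] [3.1411e+00 7.0000e-04 2.8990e+00] F [ 0.17 -0.18 -1.61] t 14.48 open 0.248
turn first 0.0 then tool cm [ -1.565 -38.057  -0.202]
```

drive_tool:
  deltas:
    - [-0.15,-2,0,0]
    - [-0.15,-3.8,0,0]
    - [-0.15,-3.8,0,0]
    - [-0.15,-3.8,0,0]
    - [-0.15,-3.8,0,0]
    - [-0.15,-3.8,0,0]
    - [-0.15,-3.8,0,0]
    - [-0.15,-3.8,0,0]
    - [-0.15,-3.8,0,0]
    - [-0.15,-3.8,0,0]
    - [-0.06,-1.85,0,0]

```text
clock: 15.4
eef_pos: [482.2, -175.1, 235.6]
tcp_rot: [-3.141, -0.002, 2.898]
contact_force: [0.0, -0.3, -2.3]
opening: 0.244
```

drive_tool:
  deltas:
    - [0,0,0,0]
    - [0,0,0,0]
    - [0,0,0,0]
    - [0,0,0,0]
    - [0,0,0,0]

```text
clock: 15.82
eef_pos: [484.0, -171.0, 236.4]
tcp_rot: [3.141, -0.001, 2.9]
contact_force: [0.9, 0.7, -3.0]
opening: 0.251
```

Run:
```python
from h import *
im,d,p=grab('wrist','w4'); delta([484.1,-172,108],2.899)
X=cloud(d,p); s=r.sense(); e=s['eef_pos']; y=s['tcp_rot'][2]
D=X-e; tx=D[...,0]*np.cos(y)+D[...,1]*np.sin(y); ty=D[...,0]*np.sin(y)-D[...,1]*np.cos(y); tz=-D[...,2]
for a in (-25,25,35,45,54):
    k=(abs(ty)<16)&(abs(tx-a)<3)&(tz>-25)&(tz<20)&(d>0)
    if k.any(): print(a,k.sum(),'ty',np.median(ty[k]).round(1),'ztop',np.percentile(tz[k],5).round(1))
k=(abs(ty)<16)&(tz<15)&(tz>-25)&(d>0); print('tx max',np.percentile(tx[k],99))
m=(abs(X[...,2]-60)<3)&(np.hypot(X[...,0]-484,X[...,1]+171)<80); q=X[m][:,:2].astype(np.float32); print(len(q),cv2.minAreaRect(q))
```

```text
at [ 484.12 -171.    236.59] [ 3.1415e+00 -4.0000e-04  2.9005e+00] F [ 0.23 -0.48 -1.94] t 15.87 open 0.251
turn first 0.0015 then tool cm [-0.022 -0.097 12.859]
-25 346 ty 0.5 ztop -10.3
25 527 ty 0.1 ztop -10.5
35 555 ty 0.1 ztop -10.6
45 605 ty 0.5 ztop -10.6
54 658 ty 0.5 ztop -11.3
tx max 55.82125566211259
4689 ((483.6961364746094, -170.80087280273438), (89.57959747314453, 120.54363250732422), 84.17784118652344)
```

drive_tool:
  deltas:
    - [0,-0.05,2,0]
    - [0,0,2.5,0]
    - [0,0,2.5,0]
    - [0,0,1.5,0]
    - [0,0,0.6,0]
    - [0,0,0,0]
    - [0,0,0,0]
    - [0,0,0,0]

```text
clock: 16.53
eef_pos: [484.8, -172.5, 146.9]
tcp_rot: [-3.141, 0.002, 2.899]
contact_force: [-0.8, -0.2, -1.7]
opening: 0.249
```

drive_tool:
  deltas:
    - [0,0,0.3,0]
    - [0,0,0.3,0]
    - [0,0,0.3,0]
    - [0,0,0.3,0]
    - [0,0,0,0]
    - [0,0,0,0]

```text
clock: 17.03
eef_pos: [483.7, -172.4, 133.6]
tcp_rot: [3.142, -0.001, 2.899]
contact_force: [0.7, -0.5, -1.8]
opening: 0.246
```

Nose has entered freely. Down to just above seating, then by feel.

drive_tool:
  deltas:
    - [0,0.05,0.4,0]
    - [0,0,0.5,0]
    - [0,0,0.5,0]
    - [0,0,0.5,0]
    - [0,0,0.5,0]
    - [0,0,0.4,0]
    - [0,0,0.2,0]
    - [0,0,0,0]
    - [0,0,0,0]
    - [0,0,0,0]

```text
clock: 17.87
eef_pos: [484.2, -172.0, 103.9]
tcp_rot: [-3.142, 0.0, 2.899]
contact_force: [-0.3, 0.2, -2.4]
opening: 0.247
```

drive_tool:
  deltas:
    - [0,0,0.1,0]
    - [0,0,0.1,0]
    - [0,0,0,0]
    - [0,0,0,0]
    - [0,0,0,0]

```text
clock: 18.28
eef_pos: [484.0, -172.0, 101.8]
tcp_rot: [-3.142, 0.0, 2.899]
contact_force: [-0.2, 0.3, -2.7]
opening: 0.246
```

drive_tool:
  deltas:
    - [0,0,0.1,0]
    - [0,0,0.1,0]
    - [0,0,0,0]
    - [0,0,0,0]
    - [0,0,0,0]

```text
clock: 18.7
eef_pos: [484.0, -171.9, 99.8]
tcp_rot: [3.142, -0.0, 2.899]
contact_force: [0.2, 0.3, -1.9]
opening: 0.241
```

drive_tool:
  deltas:
    - [0,0,0.05,0]
    - [0,0,0.05,0]
    - [0,0,0,0]
    - [0,0,0,0]
    - [0,0,0,0]

```text
clock: 19.12
eef_pos: [484.1, -172.0, 99.2]
tcp_rot: [-3.142, 0.0, 2.899]
contact_force: [-1.8, -0.1, 5.9]
opening: 0.252
```

Seated (about 8 N upward). Opening and retreating.

drive_tool:
  deltas:
    - [0,0,-0.03,0]
    - [0,0,0,0]
    - [0,0,0,0]
    - [0,0,0,0]
    - [0,0,0,0]
    - [0,0,0,0]
    - [0,0,0,0]
  jaw: 0.35

```text
clock: 19.7
eef_pos: [484.0, -171.9, 99.0]
tcp_rot: [-3.142, -0.0, 2.899]
contact_force: [0.2, 0.6, 0.3]
opening: 0.65
```

drive_tool:
  deltas:
    - [0,0,-0.5,0]
    - [0,0,-1,0]
    - [0,0,-2,0]
    - [0,0,-3,0]
    - [0,0,-3,0]
    - [0,0,-3,0]
    - [0,0,-3,0]
    - [0,0,0,0]
    - [0,0,0,0]
    - [0,0,0,0]

```text
clock: 20.53
eef_pos: [483.7, -171.8, 254.3]
tcp_rot: [-3.142, 0.0, 2.899]
contact_force: [0.2, -0.4, -0.4]
opening: 0.651
```

Run:
```python
from h import *
im,d,p=grab('wrist'); im2,d2,p2=grab('side'); delta([484,-172,250],2.9)
X=cloud(d,p); near=np.hypot(X[...,0]-484,X[...,1]+171)<100
def rect(n,m):
    q=X[m&near&(d>0)]; print(n,len(q),q.mean(0).round(1),cv2.minAreaRect(q[:,:2].astype(np.float32)))
rect('top',(X[...,2]>98)&(X[...,2]<118)&(np.hypot(X[...,0]-484,X[...,1]+171)<58)); 
k=(X[...,2]>98)&(X[...,2]<118)&near&(d>0); t=(X[...,0]-484)*.971+(X[...,1]+171)*-.239; print('extent along',t[k].min(),t[k].max())
for a in (-45,-30,30,45): print(a,np.percentile(X[...,2][k&(abs(t-a)<3)],95))
u,v=map(int,proj((484,-171,90),p2)); c2=im2[v-45:v+45,u-60:u+60]
u,v=map(int,proj((484,-171,90),p)); c1=im[max(0,v-90):max(0,v-90)+180,u-120:u+120]
cv2.imwrite('pics/f.png',cv2.cvtColor(np.hstack([cv2.resize(c,(400,300),interpolation=cv2.INTER_CUBIC) for c in (c1,c2)]),cv2.COLOR_RGB2BGR))
```

```text
at [ 483.19 -171.71  253.11] [ 3.1414e+00 -1.9000e-03  2.8989e+00] F [-0.3  -0.18 -0.89] t 20.63 open 0.651
turn first -0.0011 then tool cm [-0.086 -0.009  0.311]
top 2241 [ 480.5 -171.   110. ] ((484.79058837890625, -172.09385681152344), (21.913429260253906, 113.41757202148438), 76.33991241455078)
extent along -55.667283143251794 87.37846614427583
-45 109.73479554590183
-30 109.66146315276873
30 109.7958953310749
45 109.6288805914382
```

View pics/f.png

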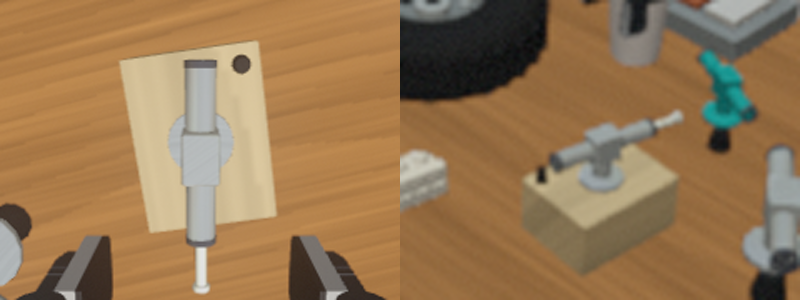

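The gauge stands upright in the rest with its collar flat and its barrel level at 109.7 mm. The rod is out at (200,270), the dust cap is undisturbed, and the gripper is clear. Handing in.

```bash
python3 -c "
from rig import job
print(job.sign_off())"
```

```text
the job is handed in; nothing more can be done
None
```

The job is done and handed in at about 21 s of robot time. I took the smaller grey gauge from the rest, felt it down onto the valve stem and held it there for over 1.5 s. Then I stood it back in the rest.

- **Pressing:** Contact came at TCP z of about 175 mm and the nose hit its stop at about 166 mm. The highest press I read was about 19 N, against the 25 N limit. The side view at that moment showed the white rod driven out.
- **After release:** The gauge stood upright in the rest, with the barrel level to within 0.2 mm and its pose within about 1 mm of where it started. The rod stands about 30 mm out, and the gripper was about 140 mm clear of the gauge.
- **Bystanders:** The dust cap and the others in the last pictures looked undisturbed. I took no final picture of the whole table.
- **Disagreements:** The camera positions of the rest differed by 1–2 mm between the top and wrist views, which is within the calibration. The arm also yielded about 1.5 mm sideways under the press, and the gauge may have slipped about 1 mm in the grip. No check failed.

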